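Two sample readings, then hold the reader's sprung lid at the view line

TASK

Take two readings on the bench sample reader with its lid shut: slide the index plate until its ring mark lies right under the tip of the fixed pointer and leave it there for a good second (the reference), then bring the round dot in the corner diagonally across from the ring under the tip (the sample), give it a good second too, and let the plate stay there. Then lift the sprung lid by its front bow handle until the tab on its side stands at the quadrant's single line (the view line, 30 degrees), so that the lit sample can be looked at, and never go as far as the double line at 45 degrees, where the interlock cuts the light. The program finishes while still holding the lid steady at the view line, as it falls shut when let go; leave the optics case, the vial and the tweezers round the reader alone.

Things in the scene. Friction and masses are not known exactly. Their poses are not given: they have to be found in the camera images.
- reader: Bench sample reader, screwed down. Dark base plate 150 (x) x 290 (y) x 12 mm; origin at its centre on the table, x to the rear, y left, z up. Left half: white light-tight chamber (x -65 to 65, y 13 to 137 mm, shut lid's top at 96 mm). Right half: x-y slides with the aluminium index plate. Cable bundles hang down over the table's left front corner (about world x 0.42, y 0.37 m): keep clear of them.
- x_slide (a joint): Position of the index plate on the lower slide, m, along the reader's x axis (positive to the rear), -0.016 to 0.016. Moves by hand with about 1.2 N of friction and stays where it is left.
- y_slide (a joint): Position of the index plate on the upper slide, m, along the reader's y axis (positive to the left), -0.022 to 0.022. About 1.2 N of friction; stays where it is left.
- pointer_tip (a point): Tip of the thin black fixed pointer (reader x 12, y -72 mm), 44 mm above the table, 3 mm above the index plate. Its arm comes from a post at the rear (reader x 66, y -72 mm) and is at most 62 mm above the table. With both slides at 0 the middle of the six marks lies under it.
- ring_mark (a point): Centre of the ring mark (12 mm across, the only ring) on the index plate's top, 41 mm above the table: the rear left one of six marks (two rows of three, rows 24 mm apart front to rear, 18 mm apart left to right; the other five are round dots). Moves with the plate; under the tip at x_slide -0.012, y_slide -0.018.
- dot_mark (a point): Centre of the round dot (5 mm across) at the front right corner of the six marks, diagonally across from the ring: 24 mm before and 36 mm to the right of the ring. It moves with the plate; under the tip at x_slide 0.012, y_slide 0.018.
- knob_grip (a point): Grip point on the upright black knob of the index plate, on its axis, 25 mm above the plate, 15 mm below the knob's top. The knob, a cylinder of 22 mm diameter from 10 to 40 mm above the plate, is fixed to the plate's front part, on its middle line, 28 mm before the front row of marks. Grip it from above. The chamber's wall (96 mm high) is 63 to 107 mm to the left of its axis.
- lid (a joint): Opening angle of the white lid, rad: 0 shut, 0.524 at the view line (30 deg), 0.785 at the double line, stop at 1.2. Hinged along the chamber's rear top edge; a spring pulls it shut: at the handle about 3 N upward starts it and about 6 to 7 N holds it at the view line. Falls shut when let go.
- lid_hinge (a point): Middle of the lid's hinge axis, 92 mm above the table (reader x 69, y 75 mm). The axis runs along the reader's y.
- handle_grip (a point): Middle of the bow handle's bar at the lid's front. Round steel bar, 10 mm diameter, 60 mm straight, along the reader's y, 174 mm before the hinge axis and 92 mm above the table when shut; the bow is 33 mm clear between bar and lid. Pinch it from above, one finger before and one behind the bar (the bar may turn between the pads). It moves on a 174 mm circle about the hinge axis.
- view_line (a point): Point on the rim of the aluminium quadrant at the chamber's left side (reader y 141 to 155 mm, up to 60 mm above the hinge axis) at its single dark line, the view line, at 30 degrees, 70 mm from the hinge axis. The double line above it is at 45 degrees.
- lid_tab (a point): The small black tab at the lid's left side that passes over the quadrant's rim; 74.5 mm from the hinge axis, at the level of the axis when shut. At the view line it lies on the radius through the line.
- optics_case: Bystander: light grey optics case with a latch, 62 x 80 x 30 mm, beside the reader on the right; origin at the centre of its underside.
- amber_vial: Bystander: brown vial with a ribbed white cap, 25 mm in diameter, 52 mm tall, standing on the right of the reader; origin at the centre of its foot.
- tweezers: Bystander: steel tweezers, 128 mm long, lying behind the reader on the left; origin at the middle of the underside.

How it is judged:
On the way, in this order (a step that is already met when the one before it is completed fails the run):
1. with the lid shut, the ring mark rests under the pointer tip for the reference reading (horizontal distance between ring_mark and pointer_tip below 0.004 m and value of joint lid below 0.05 rad), for 0.8 s.
2. with the lid still shut, the dot mark rests under the pointer tip for the sample reading (horizontal distance between dot_mark and pointer_tip below 0.004 m and value of joint lid below 0.05 rad), for 0.8 s.
3. the lid is lifted to the view line (horizontal distance between dot_mark and pointer_tip below 0.004 m and value of joint lid between 0.4536 and 0.5936 rad and contact force between lid_c2 and the fingers above 1.5 N), for 0.2 s.
At the end, for the whole second after the job is handed in: The dot mark is within 4 mm (horizontally) of the pointer tip, the lid stands still (under 0.05 rad/s) within 4 degrees of the 30 degree view line, and the fingers alone hold it by its handle (contact force over 1.5 N) (all of step 3 and velocity of joint lid between -0.05 and 0.05 rad/s and contact force between lid and optics_case below 0.1 N and contact force between lid and amber_vial below 0.1 N and contact force between lid and tweezers below 0.1 N); the arm keeps its last pose, push and grip.
It fails at once if the lid reaches the double line, where the interlock cuts the light (value of joint lid above 0.765 rad).
It fails at once if the optics case is disturbed (distance of optics_case from where it was at the start of the episode above 0.015 m).
It fails at once if the vial is disturbed (distance of amber_vial from where it was at the start of the episode above 0.015 m or angle between amber_vial's own z axis and vertical above 0.4 rad).
It fails at once if the tweezers are disturbed (distance of tweezers from where it was at the start of the episode above 0.015 m).
It also fails if it takes over 61 s, if anything falls off the work surface, if the arm or the gripper's body presses on something with over 40 N, if the wrist force passes 120 N, or if a joint passes its speed limit or range.

ROBOT

A 6-joint arm with a two-finger parallel gripper is mounted at the origin on a cart in front of the work surface, level with it; the furniture and walls round the work are solid. World frame = base frame: x ahead of the robot, y to its left, z up, the work surface at z = 0. Lengths are in m, angles in rad, forces in N, time in s.
With the tool pointing down it reaches from about 0.25 to 0.725 m from the base axis. Payload 4 kg.
Tool frame: the origin (TCP) lies midway between the tips of the shut fingers; the grasp point (between the pads) lies grip_point_offset behind it (grip_point_offset is the distance from the TCP to the grasp point, in m); z points along the fingers, y is the line along which they close (so a half turn about z gives the same grasp; the last joint's range is limited). The gripper opens to 85 mm and grips with 20 to 120 N. Pads are 22 mm wide; open, the fingers measure 114 mm over their backs; the gripper's body (76 mm by 85 mm) begins 54 mm behind the grasp point. The pads swing forward as they close: fully open they stand 13 mm farther back than shut.
Start: joints at [1.222, 0.241, 0.005, 1.335, 0, 1.571], TCP at [0.171, 0.47, 0.231] pointing down, gripper open.
Joint ranges: [-2.72, 2.72], [-1.05, 1.87], [-1.09, 1.28], [-1.99, 2.15], [-1.42, 1.44], [-3.14, 3.14]. Speed limits (rad/s): [2.79, 2.79, 3.14, 3.14, 3.14, 3.14].

INTERFACE

Orientations are given as a unit quaternion [x, y, z, w].
In Python, from workcell import * gives the robot as it stands. The module is installed in compiled form; this text tells all that it offers.
- The arm moves only by the tool arm_command, never from a script. Its arguments are lists of equal length, an entry for each row: "slide": the shift along the tool's x, y, z in cm, a list of three; "spin": the turn about the tool's z in degrees. A call has exactly 5 rows; each row is the pose to reach, as a shift and turn from the pose commanded when the call began, along the tool's axes at that moment; what a row does not reach only later rows make up. A row lasts 1/8 s, in which the tool goes at most 62.5 mm and 10.7 degrees, less where a joint would pass 70% of its speed; a pose out of reach is approached as far as the arm can. A call with a gripper value outside its range is refused whole. "jaw" is the finger opening in cm, from 0 to 8.54, set as the call begins (left out, the last holds). The fingers move at their own pace and stop on an object; the grip force is fixed at half the most. Time passes only in rows, so rows that repeat a pose let the fingers close, or fill a call up. It gives the time, the measured TCP pose, the force, the opening and the grip force at its end, in the units of the state.
- get_obs(): the state, without advancing time (a new reading comes with each control period).
- camera(name): name is "scene" or "top" or "wrist"; returns a dict with "pixels" (400x640x3 uint8, red, green, blue), "range_z" (400x640 float32, m along the optical axis (not along the pixel's ray), 0 where there is no reading), "intrinsics" (3x3 intrinsics, pixels), "rvec" (rotation vector, rad) and "tvec" (3), from world to camera coordinates, as OpenCV has them. Camera axes: x right, y down, z forward; pixel columns grow to the right and rows downward; lengths in m; the calibration is good to about 2 mm. A picture is of the moment at which its call begins.
- job_done(): hands the job in; it is judged then, once.
Trained networks look in a picture, given as the dict that the camera call returned (one of the last four; its "shot" number tells which), for a name from the list of things; names that differ only in an ending like _2 or _b are one class to them, and where a whole thing is asked for, a point or a joint stands for the part that bears it (a point fixed in the world has none). Each returns a list of dicts, best first, with "confidence" (0 to 1); they miss things now and then, are a little off and sometimes report something else, mostly with a low value. They report only what shows in the picture. A call takes as long as a camera call.
- recognise(picture, thing): "centre" ([column, row] in pixels, amid what is visible of it).
- landmark_of(picture, thing): "centre" ([column, row] in pixels: a listed point, or the origin of a listed thing).
The state is a dict: "clock": time; "joint_pos": joint angles; "joint_vel": joint speeds; "tau": joint torques, N m; "eef_pos": TCP position; "tool_rot": TCP orientation; "ft_force": force on the tool from outside, world axes, zero at the start; "ft_torque": the same for the moment, N m; "grip_width": finger opening in m; "grasp_force": force on a finger pad.
Only numpy, scipy, OpenCV 4.12 (cv2) and the standard library are available. Lean on these libraries where they do the work, as an engineer would, in place of code of your own. Each camera call takes 0.05 s, during which the arm holds its last target. There are 200 camera calls.

## Working session

There is one attempt and no reset: what is moved stays moved. The work goes in short steps, Python scripts to look and compute and a tool call to move; the robot and the scene stay as the last step left them, time stands still between calls to the robot, and variables do not carry over. Pictures are saved under pics/ and viewed, at most 13 in all, crops included, and the job is handed in when it is done.

Besides the shell and the picture viewer there is one more tool, called by a JSON object that holds its "api" and its "payload", one argument or row to a line. arm_command: Moves the arm, as the interface text tells. Its arguments: {"type":"object","properties":{"slide":{"type":"array","items":{"type":"array","items":{"type":"number"}}},"spin":{"type":"array","items":{"type":"number"}},"jaw":{"type":"number"}},"required":["slide","spin"]}

```bash
mkdir -p pics; cat > h.py <<'E'
from workcell import *
import numpy as np, cv2
from scipy.spatial.transform import Rotation as R
def pix2w(p,c,z=None):
    K=np.array(p["intrinsics"]);Rm=cv2.Rodrigues(np.array(p["rvec"],float))[0];t=np.array(p["tvec"],float).ravel()
    ray=Rm.T@(np.linalg.inv(K)@[c[0],c[1],1.]);o=-Rm.T@t
    if z is None:
        u,v=int(round(c[0])),int(round(c[1]));d=np.median(p["range_z"][max(v-1,0):v+2,max(u-1,0):u+2]);return o+ray*d
    return o+ray*(z-o[2])/ray[2]
def save(p,n,crop=None,s=1):
    im=cv2.cvtColor(p["pixels"],cv2.COLOR_RGB2BGR)
    if crop:im=im[crop[1]:crop[3],crop[0]:crop[2]]
    cv2.imwrite(f"pics/{n}.png",cv2.resize(im,None,fx=s,fy=s))
HZ=dict(pointer_tip=.044,ring_mark=.041,dot_mark=.041,knob_grip=.066,lid_hinge=.092,handle_grip=.092,view_line=.127,lid_tab=.092,reader=0,optics_case=0,amber_vial=0,tweezers=0)
E
python3 - <<'E'
from h import *
o=get_obs();print(o["clock"],o["eef_pos"],o["tool_rot"],o["grip_width"]);
try: print(grip_point_offset)
except Exception as e: print(e)
for n in("top","scene"):
    p=camera(n);save(p,n+"0")
    for k,z in HZ.items():
        for d in landmark_of(p,k)[:2]:
            print(n,k,np.round(d["centre"],1),round(d["confidence"],2),np.round(pix2w(p,d["centre"],z),4))
E
```

```text
0.0 [0.17066406 0.46929704 0.23040021] [ 1.73514941e-01  9.84830670e-01 -1.04050314e-03 -1.84724037e-04] 0.0854560334644245
0.0187
top pointer_tip [362.3 189.1] 0.95 [ 0.5549 -0.3758  0.044 ]
top ring_mark [347.7 187.1] 0.92 [ 0.5599 -0.3404  0.041 ]
top dot_mark [363.5 188.7] 0.96 [ 0.5562 -0.3792  0.041 ]
top knob_grip [359.9 200.6] 0.59 [ 0.5248 -0.3674  0.066 ]
top knob_grip [293.7 178.4] 0.2 [ 0.5767 -0.2093  0.066 ]
top lid_hinge [290.8 177.4] 0.76 [ 0.5753 -0.2042  0.092 ]
top lid_hinge [329.9 201.1] 0.21 [ 0.5209 -0.2951  0.092 ]
top handle_grip [315.3 250.5] 0.68 [ 0.4077 -0.2624  0.092 ]
top handle_grip [407.6 167.4] 0.66 [ 0.6011 -0.4755  0.092 ]
top view_line [270.6 211. ] 0.97 [ 0.4951 -0.1631  0.127 ]
top lid_tab [273.2 215.7] 0.83 [ 0.4862 -0.165   0.092 ]
top lid_tab [292.6 176.8] 0.45 [ 0.5768 -0.2083  0.092 ]
top reader [331.1 199. ] 0.58 [ 0.5338 -0.3015  0.    ]
top optics_case [406.9 168.9] 0.73 [ 0.6132 -0.4962  0.    ]
top optics_case [359.  187.5] 0.7 [ 0.564  -0.3728  0.    ]
top amber_vial [365.4 201.5] 0.75 [ 0.5281 -0.3891  0.    ]
top amber_vial [218.1 14
[... 372 characters left out ...]
5 [ 0.5687 -0.2134  0.092 ]
scene handle_grip [357.4 234.6] 0.65 [ 0.5213 -0.3642  0.092 ]
scene handle_grip [287.4 251.4] 0.62 [ 0.4099 -0.2633  0.092 ]
scene view_line [367.  237.7] 0.74 [ 0.4974 -0.3962  0.127 ]
scene view_line [264.5 192.9] 0.69 [ 0.4954 -0.1492  0.127 ]
scene lid_tab [268.4 212. ] 0.75 [ 0.4786 -0.1679  0.092 ]
scene reader [332.2 247.7] 0.93 [ 0.5277 -0.3014  0.    ]
scene optics_case [425.7 257.1] 0.67 [ 0.6115 -0.4936  0.    ]
scene optics_case [307.1 194.7] 0.23 [ 0.6414 -0.1629  0.    ]
scene amber_vial [412.1 286.5] 0.62 [ 0.5243 -0.4989  0.    ]
scene tweezers [356.7 233.2] 0.67 [ 0.594  -0.3291  0.    ]
scene tweezers [260.3 170.8] 0.58 [ 0.6532 -0.0095  0.    ]
```

```bash
ls pics
```

```text
scene0.png
top0.png
```

```bash
python3 - <<'E'
from h import *
im=[cv2.resize(cv2.imread(f"pics/{n}0.png")[y:y+150,190:450],(780,450),interpolation=cv2.INTER_CUBIC) for n,y in(("top",120),("scene",160))]
cv2.imwrite("pics/a.png",cv2.resize(np.vstack(im),(520,600)))
cv2.imwrite("pics/b.png",im[0])
E
```

```text
(no output)
```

View pics/b.png

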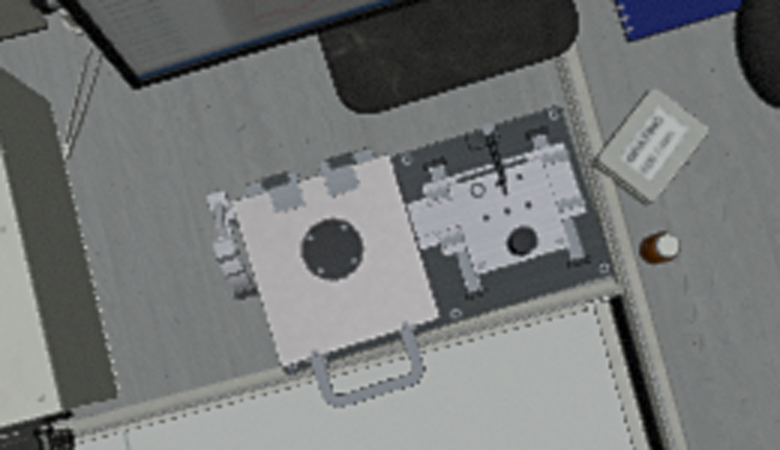

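View pics/scene0.png

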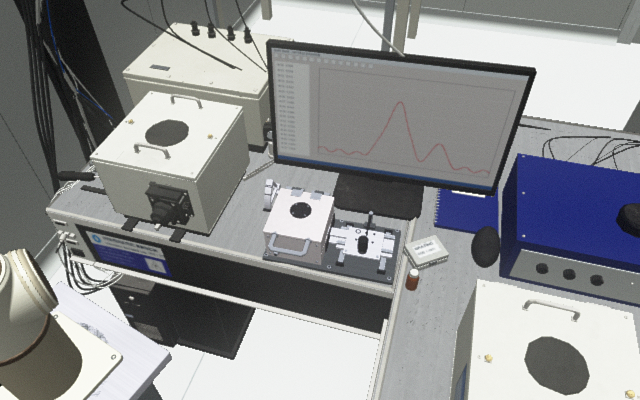

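The top view shows the reader yawed by about 15–19°, with the handle bar at about (316,250), the knob at (364,200), the ring at (349,183) and the pointer to the right of the ring. The case is at (407,168) and the vial at (410,202). In the scene view, a tall box stands to the left of the reader.

```bash
cat >> h.py <<'E'
from scipy.optimize import least_squares
L=dict(pointer_tip=(12,-72),lid_hinge=(69,75),handle_grip=(-105,75),reader=(0,0),lid_tab=(-5.5,148),view_line=(8.4,148))
def rd(q,l):
    c,s=np.cos(q[2]),np.sin(q[2]);x,y=np.array(l)/1000;return np.array([q[0]+c*x-s*y,q[1]+s*x+c*y])
def fit(obs,q0=(.53,-.3,.3)):
    return least_squares(lambda q:np.concatenate([rd(q,l)-w for l,w in obs]),q0,loss="soft_l1",f_scale=.003).x
E
python3 - <<'E'
from h import *
obs=[]
q0=(.53,-.3,.3)
for n in("top","scene"):
    p=camera(n)
    for k in L:
        for d in landmark_of(p,k)[:3]:
            w=pix2w(p,d["centre"],HZ[k])[:2]
            if np.linalg.norm(w-rd(q0,L[k]))<.025: obs.append((L[k],w,n,k))
    if n=="top":
        for c in[(235,203),(385,158),(438,320),(285,370)]: print(c,pix2w(p,(190+c[0]/3,120+c[1]/3),.096))
        cr=[((-65,137)),(65,137),(65,13),(-65,13)]
        # height map
        for v in range(90,300,12): print(v,[int(1000*pix2w(p,(u,v))[2]) if p["range_z"][v,u]>0 else None for u in range(120,440,16)])
        for u,v in((120,90),(120,294),(424,90),(424,294),(220,198)): print(u,v,pix2w(p,(u,v)))
q=fit([o[:2] for o in obs]);print(q,np.degrees(q[2]))
for o in obs:print(o[2],o[3],np.round(1000*(rd(q,o[0])-o[1]),1))
print(landmark_of(p,"ring_mark")[:1])
E
```

```text
(235, 203) [ 0.55044898 -0.1530443   0.096     ]
(385, 158) [ 0.58631156 -0.26791929  0.096     ]
(438, 320) [ 0.46218086 -0.30920367  0.096     ]
(285, 370) [ 0.42345947 -0.1934405   0.096     ]
90 [516, 202, 202, 200, 158, 374, 355, 339, 323, 305, 287, 268, 246, 224, 202, 176, 152, 123, 93, 68]
102 [201, 201, 201, 201, 185, 336, 314, 298, 279, 259, 238, 216, 192, 165, 139, 109, 79, 12, 11, 11]
114 [203, 201, 200, 184, 157, 95, 270, 249, 227, 206, 181, 155, 130, 99, 71, 13, 12, 3, 12, 11]
126 [184, 156, 136, 113, 88, 61, 223, 194, 170, 142, 114, 82, 13, 13, 12, 11, 12, -1, 10, 9]
138 [114, 88, 61, 197, 188, 0, 0, 133, 102, 75, 2, 0, 14, 13, 13, 13, 5, 0, 0, 0]
150 [40, 203, 205, 204, 203, 86, 2, -1, 2, 0, 0, 0, 12, 12, 1, 0, 0, 1, 30, 0]
162 [231, 223, 203, 204, 204, 110, 3, 0, 0, 0, None, 0, 3, 0, 0, 11, 14, 0, 30, 28]
174 [204, 203, 205, 203, 203, 131, 0, 1, 2, 1, 1, 94, 97, 12, 13, 34, 27, 29, 30, 1]
186 [204, 203, 204, 203, 204, 154, 0, 0, 1, 101, 97, 97, 96, 13, 40, 42, 27, 2, 28, 0]
198 [204, 209, 207, 204, 210, 176, 38, 0, 0, 146, 95, 98, 96, 50, 38, 77, 42, 0, 34, 0]
210 [20
[... 726 characters left out ...]
, -774, -773, -779, -775, -773, -775, -778, -659, -579, -776, -777, -776, -98, 5]
120 90 [ 0.61835512 -0.02671377  0.51638867]
120 294 [ 0.23264492  0.40440704 -0.35218176]
424 90 [ 0.79622801 -0.52382054  0.06838819]
424 294 [ 0.29850805 -0.53302719  0.00560999]
220 198 [ 5.33970421e-01 -1.78327128e-02  4.09273418e-04]
[ 0.53067843 -0.30102926  0.30710694] 17.59593139519612
top pointer_tip [-2.3  2. ]
top lid_hinge [-0.6 -5.2]
top handle_grip [ 5.5 -1.1]
top reader [ 2.5 -2.6]
top lid_tab [-2.3  7.1]
top view_line [-0.6  3. ]
scene pointer_tip [-0.5 -2.2]
scene lid_hinge [4.2 0.7]
scene handle_grip [ 0.  -0.4]
scene reader [ 0.2 -0.5]
scene lid_tab [-0.9  1.5]
scene view_line [-1.1 -0.3]
[]
```

{"api": "arm_command", "payload": {
  "slide": [
    [0,0,-5],
    [-3.8,-4.6,-6],
    [-7.6,-9.2,-6],
    [-11.4,-13.8,-6],
    [-15.2,-18.4,-6]
  ],
  "spin": [10,20,30,40,50]
}}

```text
clock: 2.68
eef_pos: [0.2512, 0.2434, 0.2915]
tool_rot: [0.575, 0.818, 0.001, 0.0]
ft_force: [1.6, 0.6, 0.8]
grip_width: 0.0855
grasp_force: 0.0
```

```bash
cat >> h.py <<'E'
def togo(xyz,yaw_y):
    o=get_obs();Rt=R.from_quat(o["tool_rot"]).as_matrix();d=Rt.T@(np.array(xyz)-o["eef_pos"])*100
    a=np.degrees(np.arctan2(Rt[1,1],Rt[0,1]));s=-(yaw_y-a);s=(s+180)%360-180
    print("t",round(o["clock"],2),"pos",np.round(o["eef_pos"],4),"yaw_y",round(a,1),"F",np.round(o["ft_force"],1),"w",round(o["grip_width"],4),"gf",round(o["grasp_force"],1),"j",np.round(o["joint_pos"],2));print("slide cm",np.round(d,2),"spin",round(s,1))
E
python3 -c "
from h import *
togo((.47,-.35,.28),-72.4)"
```

```text
t 2.67 pos [0.2512 0.2434 0.2915] yaw_y 19.7 F [1.6 0.6 0.8] w 0.0855 gf 0.0 j [ 0.77 -0.08 -0.19  1.46 -0.    2.  ]
slide cm [-63.24   0.55   1.14] spin 92.1
```

{"api": "arm_command", "payload": {
  "slide": [
    [-6.2,0,0],
    [-12.4,0,0],
    [-18.6,0,0],
    [-24.8,0.2,0],
    [-31,0.3,0]
  ],
  "spin": [9,18,27,37,47]
}}

```text
clock: 3.3
eef_pos: [0.3603, -0.0473, 0.2918]
tool_rot: [0.854, 0.52, 0.001, 0.0]
ft_force: [0.9, 0.2, -0.2]
grip_width: 0.0856
grasp_force: 0.0
```

```bash
python3 -c "
from h import *
togo((.47,-.35,.28),-72.4)"
```

```text
t 3.3 pos [ 0.3603 -0.0473  0.2918] yaw_y -27.3 F [ 0.9  0.2 -0.2] w 0.0856 gf 0.0 j [-0.13 -0.06 -0.17  1.45  0.    1.92]
slide cm [-21.85  23.65   1.19] spin 45.1
```

{"api": "arm_command", "payload": {
  "slide": [
    [-4.4,4.2,0],
    [-8.8,8.4,0],
    [-13.2,12.8,0.4],
    [-17.6,17.1,0.8],
    [-21,21.3,1.2]
  ],
  "spin": [9,18,27,36,45],
  "jaw": 5
}}

```text
clock: 3.92
eef_pos: [0.4544, -0.3315, 0.2791]
tool_rot: [0.988, 0.153, 0.0, 0.0]
ft_force: [0.5, 0.4, 0.8]
grip_width: 0.0501
grasp_force: 0.0
```

```bash
python3 - <<'E'
from h import *
togo((.4728,-.3612,.28),-72.4)
p=camera("wrist");save(p,"w1")
q=(.53068,-.30103,.30711)
for k in("pointer_tip","ring_mark","dot_mark","knob_grip","handle_grip","lid_hinge"):
    for d in landmark_of(p,k)[:2]: print(k,np.round(d["centre"],1),round(d["confidence"],2),np.round(pix2w(p,d["centre"],HZ[k]),4), np.round(rd(q,L[k]),4) if k in L else "")
for k in ("ring","dot"): pass
E
```

```text
t 3.92 pos [ 0.4544 -0.3315  0.2791] yaw_y -72.4 F [0.5 0.4 0.8] w 0.0501 gf 0.0 j [-0.63  0.35  0.29  1.5   0.    2.2 ]
slide cm [ 0.85  3.39 -0.08] spin 0.0
pointer_tip [378.  93.] 0.56 [ 0.5663 -0.3634  0.044 ] [ 0.5639 -0.366 ]
ring_mark [363.   84.5] 0.65 [ 0.5701 -0.3432  0.041 ] 
dot_mark [392.5 106.9] 0.87 [ 0.5569 -0.3865  0.041 ] 
knob_grip [379.9 132.4] 0.81 [ 0.5237 -0.3777  0.066 ] 
handle_grip [257.6 197.5] 0.97 [ 0.4117 -0.2632  0.092 ] [ 0.4079 -0.2613]
lid_hinge [243.8  31.3] 0.66 [ 0.5747 -0.209   0.092 ] [ 0.5738 -0.2087]
```

View pics/w1.png

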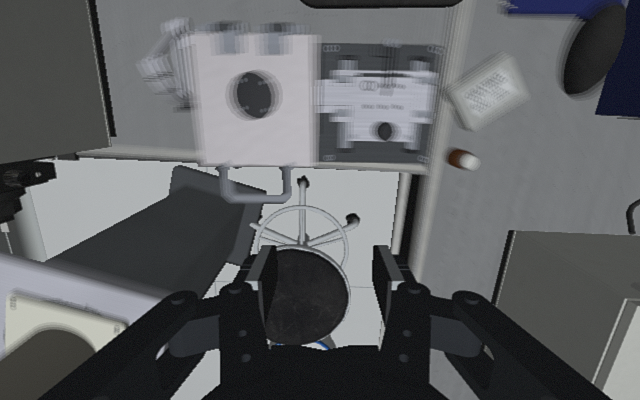

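The wrist view, slightly blurred by motion, shows the reader square to the tool. The handle is at (257,197), the knob at (384,131) and the marks at about (380,95).

{"api": "arm_command", "payload": {
  "slide": [
    [2,2.5,4],
    [4,5,8],
    [5.2,6.5,13],
    [5.2,6.5,13],
    [5.2,6.5,13]
  ],
  "spin": [0,0,0,0,0]
}}

```text
clock: 4.9
eef_pos: [0.5242, -0.3741, 0.1516]
tool_rot: [0.988, 0.157, 0.001, 0.001]
ft_force: [-0.1, -0.7, 0.8]
grip_width: 0.0499
grasp_force: 0.0
```

```bash
python3 - <<'E'
from h import *
togo((.5237,-.3777,.05),-72.4)
p=camera("wrist");save(p,"w2")
for k in("pointer_tip","ring_mark","dot_mark","knob_grip"):
    for d in landmark_of(p,k)[:2]: print(k,np.round(d["centre"],1),round(d["confidence"],2),np.round(pix2w(p,d["centre"],HZ[k]),4))
E
```

```text
t 4.9 pos [ 0.5242 -0.3741  0.1516] yaw_y -71.9 F [-0.1 -0.7  0.8] w 0.0499 gf 0.0 j [-0.62  0.57  0.29  1.29 -0.    2.21]
slide cm [-0.17  0.31 10.16] spin 0.5
pointer_tip [330.9 152.3] 0.59 [ 0.5661 -0.3659  0.044 ]
ring_mark [307.1 138.6] 0.98 [ 0.5704 -0.3434  0.041 ]
dot_mark [347.  165.3] 0.8 [ 0.5595 -0.3829  0.041 ]
knob_grip [328.2 208.7] 0.85 [ 0.5246 -0.3769  0.066 ]
knob_grip [435.  220.6] 0.21 [ 0.5421 -0.4639  0.066 ]
```

View pics/w2.png

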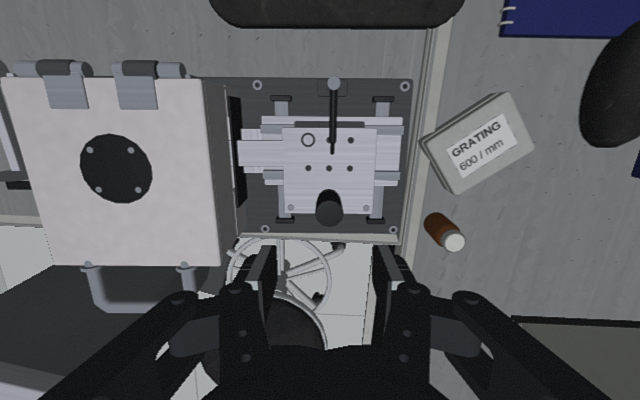

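The sharp wrist view has the ring at (307,139), the tip at (332,153), the front row of dots at y≈168 and the knob top at (329,205). Both slides are close to 0.

{"api": "arm_command", "payload": {
  "slide": [
    [0,0.2,2.5],
    [0,0.2,5],
    [0,0.2,7.5],
    [0,0.2,9.8],
    [0,0.2,9.8]
  ],
  "spin": [0,0,0,0,0]
}}

```text
clock: 5.78
eef_pos: [0.5232, -0.3758, 0.0502]
tool_rot: [0.988, 0.157, -0.001, -0.001]
ft_force: [0.2, 0.2, 0.7]
grip_width: 0.0499
grasp_force: 0.0
```

```bash
python3 - <<'E'
from h import *
togo((.5253,-.3765,.05),-72.4)
E
```

```text
t 5.78 pos [ 0.5232 -0.3758  0.0502] yaw_y -72.0 F [0.2 0.2 0.7] w 0.0499 gf 0.0 j [-0.62  0.65  0.15  1.08  0.    2.2 ]
slide cm [0.18 0.13 0.02] spin 0.4
```

{"api": "arm_command", "payload": {
  "slide": [
    [0.2,0.1,0],
    [0.2,0.1,0],
    [0.2,0.1,0],
    [0.2,0.1,0],
    [0.2,0.1,0]
  ],
  "spin": [0,0,0,0,0],
  "jaw": 1
}}

```text
clock: 6.4
eef_pos: [0.528, -0.3778, 0.0535]
tool_rot: [0.988, 0.157, 0.002, 0.001]
ft_force: [0.1, 0.3, 6.5]
grip_width: 0.02
grasp_force: 59.1
```

```bash
cat >> h.py <<'E'
def marks(n):
    p=camera("wrist");save(p,n,(160,40,480,280),2.4)
    r={}
    for k in("pointer_tip","ring_mark","dot_mark"):
        for d in landmark_of(p,k)[:1]:
            r[k]=pix2w(p,d["centre"],HZ[k])[:2];print(k,np.round(d["centre"],1),round(d["confidence"],2),np.round(r[k],4))
    t=r.get("pointer_tip",np.array([.566,-.3655]));c,s=np.cos(.307),np.sin(.307)
    for k in("ring_mark","dot_mark"):
        if k in r:
            d=t-r[k];print(k,"needs shift reader x,y mm",np.round(1000*np.array([c*d[0]+s*d[1],-s*d[0]+c*d[1]]),1))
E
python3 - <<'E'
from h import *
togo((.5253,-.3765,.05),-72.4)
marks("w3")
E
```

```text
t 6.4 pos [ 0.528  -0.3778  0.0535] yaw_y -72.0 F [0.1 0.3 6.5] w 0.02 gf 59.1 j [-0.62  0.65  0.16  1.08  0.    2.21]
slide cm [-0.22 -0.21  0.35] spin 0.4
pointer_tip [324.2 179.4] 0.71 [ 0.5665 -0.3647]
ring_mark [290.2 161. ] 0.67 [ 0.5698 -0.3447]
dot_mark [354.9 205.6] 0.57 [ 0.5571 -0.3856]
ring_mark needs shift reader x,y mm [ -9.1 -18. ]
dot_mark needs shift reader x,y mm [15.3 17.1]
```

View pics/w3.png

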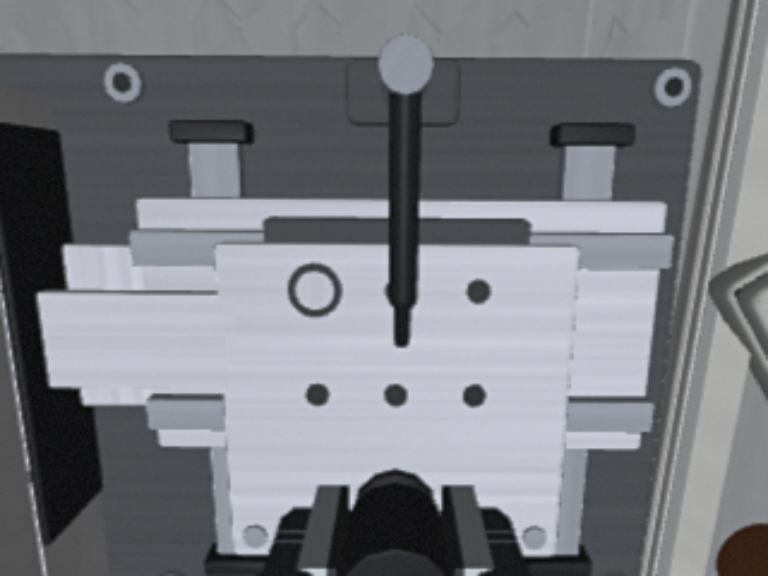

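The knob is gripped. In the crop the ring is at (315,290), the tip at (402,345) and the front right dot at (474,395). That means shifting the plate about −11.7 mm in x and −19.5 mm in y to bring the ring under the tip.

{"api": "arm_command", "payload": {
  "slide": [
    [-0.4,0.6,-0.1],
    [-0.8,1.3,-0.2],
    [-1.2,1.9,-0.3],
    [-1.2,1.9,-0.3],
    [-1.2,1.9,-0.3]
  ],
  "spin": [0,0,0,0,0]
}}

```text
clock: 7.22
eef_pos: [0.5202, -0.3995, 0.0536]
tool_rot: [0.988, 0.156, -0.001, 0.0]
ft_force: [-0.6, -1.6, -1.4]
grip_width: 0.0204
grasp_force: 58.7
```

```bash
python3 - <<'E'
from h import *
togo((.528,-.3778,.0535),-72.4)
marks("w4")
E
```

```text
t 7.22 pos [ 0.5202 -0.3995  0.0536] yaw_y -72.0 F [-0.6 -1.6 -1.4] w 0.0204 gf 58.7 j [-0.65  0.66  0.19  1.1  -0.    2.17]
slide cm [ 1.41 -1.83  0.01] spin 0.4
pointer_tip [291.9 154.9] 0.65 [ 0.5658 -0.3666]
ring_mark [289.6 161. ] 0.97 [ 0.5619 -0.3662]
dot_mark [190.4 164.1] 0.63 [ 0.5441 -0.3167]
ring_mark needs shift reader x,y mm [ 3.6 -1.6]
dot_mark needs shift reader x,y mm [  5.6 -54.1]
```

View pics/w4.png

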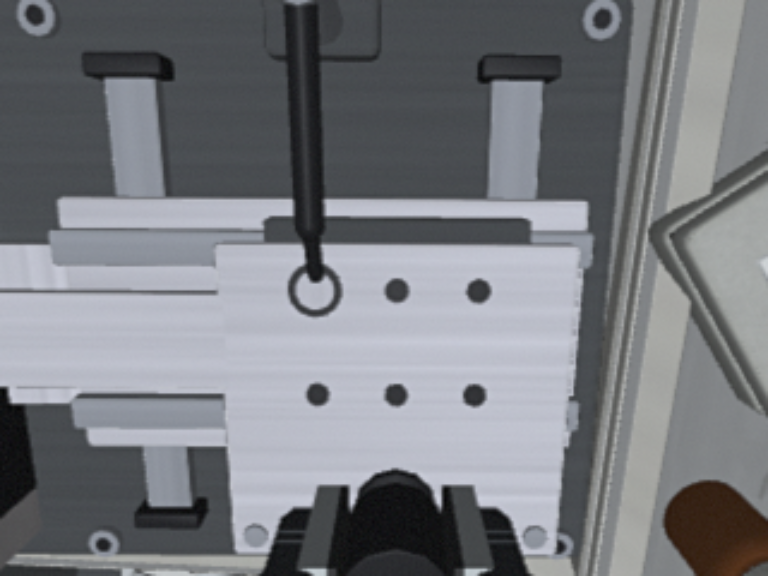

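The tip is at (316,278) and the ring centre at (315,291), so y is right and x is about 2–3 mm too far forward. I'll work out the parallax from these pixels.

```bash
cat >> h.py <<'E'
def sh(p,tip,mk):
    f=lambda c:(160+c[0]/2.4,40+c[1]/2.4)
    a=pix2w(p,f(tip),.044)[:2];b=pix2w(p,f(mk),.041)[:2];d=a-b;c,s=np.cos(.307),np.sin(.307)
    print("tip",a,"mark",b,"shift mm",1000*np.array([c*d[0]+s*d[1],-s*d[0]+c*d[1]]))
E
python3 - <<'E'
from h import *
p=camera("wrist");sh(p,(316,278),(315,291))
E
```

```text
tip [ 0.56561954 -0.36582462] mark [ 0.56230577 -0.36622138] shift mm [ 3.27873824 -0.62320565]
```

{"api": "arm_command", "payload": {
  "slide": [
    [0.15,0.05,0],
    [0.3,0.05,0],
    [0.3,0.05,0],
    [0.3,0.05,0],
    [0.3,0.05,0]
  ],
  "spin": [0,0,0,0,0]
}}

```text
clock: 8.1
eef_pos: [0.524, -0.3976, 0.0537]
tool_rot: [0.988, 0.157, -0.0, -0.001]
ft_force: [0.4, 0.7, -8.0]
grip_width: 0.0204
grasp_force: 58.8
```

```bash
python3 - <<'E'
from h import *
togo((.528,-.3778,.0535),-72.4)
p=camera("wrist");save(p,"w5",(160,40,480,280),2.4)
E
```

```text
t 8.1 pos [ 0.524  -0.3976  0.0537] yaw_y -72.0 F [ 0.4  0.7 -8. ] w 0.0204 gf 58.8 j [-0.65  0.67  0.2   1.1   0.    2.18]
slide cm [ 0.99 -1.76  0.02] spin 0.4
```

View pics/w5.png

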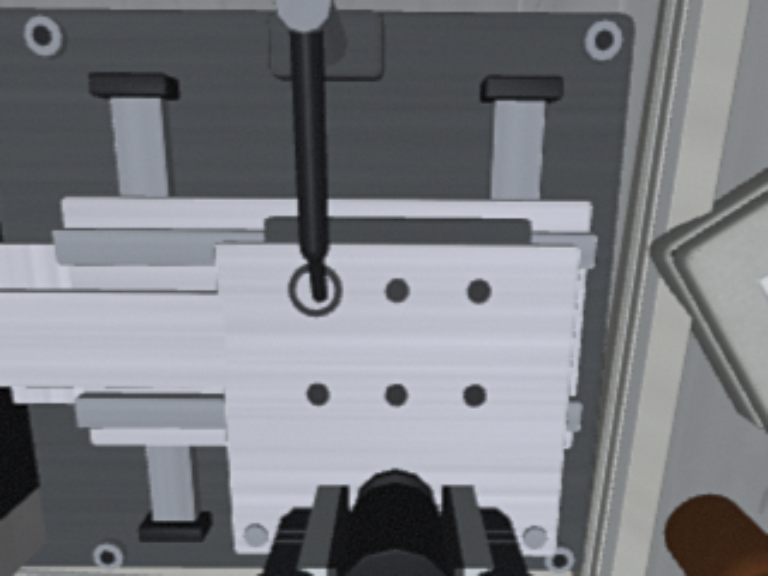

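The tip is at (320,297), within about 1.5 mm of the ring centre at (315,290). I'll trim slightly and dwell.

{"api": "arm_command", "payload": {
  "slide": [
    [-0.1,-0.1,0.1],
    [-0.1,-0.1,0.1],
    [-0.1,-0.1,0.1],
    [-0.1,-0.1,0.1],
    [-0.1,-0.1,0.1]
  ],
  "spin": [0,0,0,0,0]
}}

```text
clock: 8.78
eef_pos: [0.5232, -0.3979, 0.0537]
tool_rot: [0.988, 0.157, 0.0, 0.0]
ft_force: [0.5, -1.0, -4.7]
grip_width: 0.0201
grasp_force: 59.1
```

{"api": "arm_command", "payload": {
  "slide": [
    [0,0,0],
    [0,0,0],
    [0,0,0],
    [0,0,0],
    [0,0,0]
  ],
  "spin": [0,0,0,0,0]
}}

```text
clock: 9.4
eef_pos: [0.5231, -0.398, 0.0536]
tool_rot: [0.988, 0.157, 0.0, 0.0]
ft_force: [1.2, -1.1, -2.6]
grip_width: 0.0206
grasp_force: 59.2
```

{"api": "arm_command", "payload": {
  "slide": [
    [0,0,0],
    [0,0,0],
    [0,0,0],
    [0,0,0],
    [0,0,0]
  ],
  "spin": [0,0,0,0,0]
}}

```text
clock: 10.02
eef_pos: [0.523, -0.3978, 0.0536]
tool_rot: [0.988, 0.157, 0.0, 0.0]
ft_force: [1.4, -0.9, -1.8]
grip_width: 0.0204
grasp_force: 59.5
```

```bash
python3 - <<'E'
from h import *
togo((.528,-.3778,.0535),-72.4)
p=camera("wrist");save(p,"w6",(160,40,480,280),2.4)
g=cv2.cvtColor(cv2.imread("pics/w6.png"),cv2.COLOR_BGR2GRAY)
print([ (i,int((g[i,295:340]<70).sum())) for i in range(270,312,3)])
E
```

```text
t 10.03 pos [ 0.523  -0.3978  0.0536] yaw_y -72.0 F [ 1.4 -0.9 -1.8] w 0.0204 gf 59.5 j [-0.65  0.67  0.19  1.1  -0.    2.18]
slide cm [ 1.09 -1.75  0.01] spin 0.4
[(270, 27), (273, 25), (276, 23), (279, 19), (282, 17), (285, 16), (288, 16), (291, 16), (294, 13), (297, 3), (300, 6), (303, 8), (306, 8), (309, 11)]
```

{"api": "arm_command", "payload": {
  "slide": [
    [0.5,-0.8,0],
    [1.1,-1.7,0],
    [1.7,-2.6,0],
    [2.3,-3.6,0],
    [2.3,-3.6,0]
  ],
  "spin": [0,0,0,0,0]
}}

```text
clock: 10.7
eef_pos: [0.5345, -0.3542, 0.0536]
tool_rot: [0.988, 0.158, 0.001, -0.001]
ft_force: [0.6, 1.2, 1.6]
grip_width: 0.02
grasp_force: 59.9
```

```bash
python3 - <<'E'
from h import *
togo((.523,-.3978,.0536),-72.4)
p=camera("wrist");save(p,"w7",(160,40,480,280),2.4)
E
```

```text
t 10.7 pos [ 0.5345 -0.3542  0.0536] yaw_y -71.9 F [0.6 1.2 1.6] w 0.02 gf 59.9 j [-0.59  0.64  0.14  1.08  0.    2.24]
slide cm [-2.45  3.78 -0.01] spin 0.5
```

View pics/w7.png

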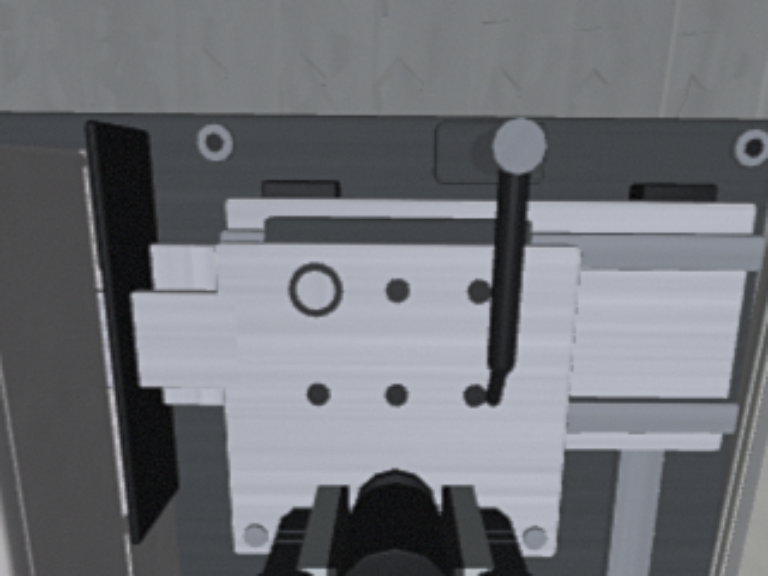

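The tip is at (493,402) and the dot at (475,395). The plate has to go about 3.5 mm right and 1 mm forward.

{"api": "arm_command", "payload": {
  "slide": [
    [-0.1,0.2,0],
    [-0.1,0.35,0],
    [-0.1,0.35,0],
    [-0.1,0.35,0],
    [-0.1,0.35,0]
  ],
  "spin": [0,0,0,0,0]
}}

```text
clock: 11.38
eef_pos: [0.534, -0.3604, 0.0536]
tool_rot: [0.988, 0.156, 0.0, 0.0]
ft_force: [1.2, 0.1, 2.1]
grip_width: 0.0202
grasp_force: 60.0
```

```bash
python3 - <<'E'
from h import *
togo((.523,-.3978,.0536),-72.4)
p=camera("wrist");save(p,"w8",(160,40,480,280),2.4)
E
```

```text
t 11.38 pos [ 0.534  -0.3604  0.0536] yaw_y -72.0 F [1.2 0.1 2.1] w 0.0202 gf 60.0 j [-0.59  0.64  0.15  1.08 -0.    2.23]
slide cm [-2.2   3.22 -0.  ] spin 0.4
```

View pics/w8.png

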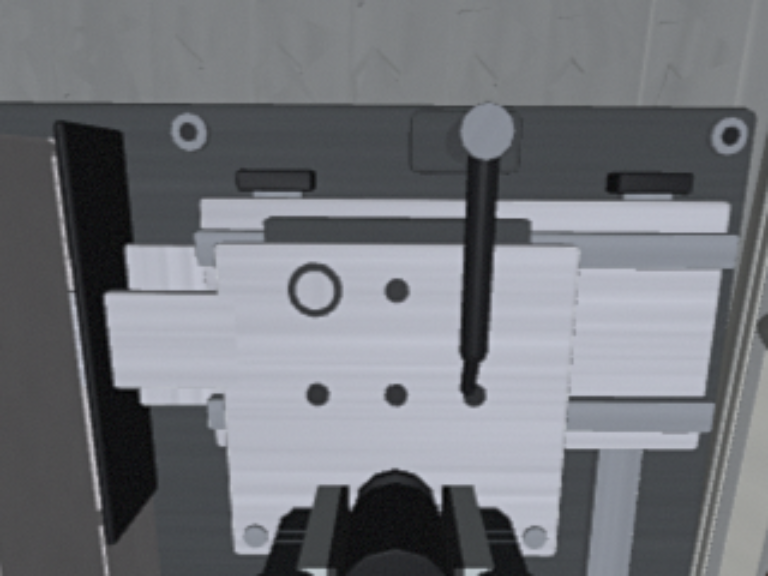

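The tip is at (467,392) and the dot at (475,395), about 1.8 mm apart. I'll trim 1 mm left, dwell, then check.

{"api": "arm_command", "payload": {
  "slide": [
    [0.05,-0.1,0],
    [0.05,-0.1,0],
    [0.05,-0.1,0],
    [0.05,-0.1,0],
    [0.05,-0.1,0]
  ],
  "spin": [0,0,0,0,0]
}}

```text
clock: 12.05
eef_pos: [0.5339, -0.3591, 0.0535]
tool_rot: [0.988, 0.156, 0.0, 0.0]
ft_force: [-1.9, -0.6, 5.1]
grip_width: 0.0201
grasp_force: 60.2
```

{"api": "arm_command", "payload": {
  "slide": [
    [0,0,0],
    [0,0,0],
    [0,0,0],
    [0,0,0],
    [0,0,0]
  ],
  "spin": [0,0,0,0,0]
}}

```text
clock: 12.68
eef_pos: [0.534, -0.359, 0.0535]
tool_rot: [0.988, 0.157, 0.0, 0.0]
ft_force: [-1.6, -1.4, 5.9]
grip_width: 0.0201
grasp_force: 60.2
```

{"api": "arm_command", "payload": {
  "slide": [
    [0,0,0],
    [0,0,0],
    [0,0,0],
    [0,0,0],
    [0,0,0]
  ],
  "spin": [0,0,0,0,0],
  "jaw": 4.6
}}

```text
clock: 13.3
eef_pos: [0.5339, -0.3588, 0.0532]
tool_rot: [0.988, 0.157, -0.0, -0.0]
ft_force: [-0.4, 0.5, 0.2]
grip_width: 0.0457
grasp_force: 0.0
```

```bash
python3 - <<'E'
from h import *
togo((.523,-.3978,.0536),-72.4)
p=camera("wrist");save(p,"w9",(160,40,480,280),2.4)
g=cv2.cvtColor(cv2.imread("pics/w9.png"),cv2.COLOR_BGR2GRAY)
b=(g[370:420:2,450:510:2]<90)
print("\n".join(str(370+2*i)+" "+"".join(".#"[int(v)] for v in r) for i,r in enumerate(b)))
E
```

```text
t 13.3 pos [ 0.5339 -0.3588  0.0532] yaw_y -72.0 F [-0.4  0.5  0.2] w 0.0457 gf 0.0 j [-0.59  0.64  0.15  1.08  0.    2.24]
slide cm [-2.24  3.37 -0.04] spin 0.4
370 ...........#######............
372 ...........#######............
374 ..........########............
376 ..........########............
378 ..........########............
380 ..........#######.............
382 ..........#######.............
384 ..........#######.............
386 ..........#######.............
388 .........########.............
390 .........########.............
392 ........##########............
394 ........##########............
396 ........##########............
398 ........##########............
400 ........##########............
402 .........########.............
404 ..........######..............
406 ............##................
408 ..............................
410 ..............................
412 ..............................
414 ..............................
416 ..............................
418 ..............................
```

The tip sits inside the dot and the knob is released. Next I rise and go to the handle.

{"api": "arm_command", "payload": {
  "slide": [
    [0,0,-3],
    [0,0,-7],
    [0,0,-12],
    [-3,-3,-13],
    [-6,-6,-13]
  ],
  "spin": [0,0,-8,-18,-28]
}}

```text
clock: 13.98
eef_pos: [0.4586, -0.3207, 0.1851]
tool_rot: [0.919, 0.394, 0.001, 0.002]
ft_force: [0.3, 0.2, 0.0]
grip_width: 0.0456
grasp_force: 0.0
```

```bash
python3 -c "
from h import *
togo((.4098,-.262,.18),17.6)"
```

```text
t 13.97 pos [ 0.4586 -0.3207  0.1851] yaw_y -43.6 F [0.3 0.2 0. ] w 0.0456 gf 0.0 j [-0.61  0.38  0.07  1.26  0.    1.72]
slide cm [ 0.87 -7.58  0.48] spin -61.2
```

{"api": "arm_command", "payload": {
  "slide": [
    [0.2,-2,0],
    [0.4,-4,0],
    [0.6,-6,0],
    [0.8,-7.4,0],
    [0.8,-7.4,0]
  ],
  "spin": [-10,-20,-30,-40,-50],
  "jaw": 2.8
}}

```text
clock: 14.6
eef_pos: [0.4099, -0.2624, 0.1837]
tool_rot: [0.667, 0.745, 0.0, 0.0]
ft_force: [-0.2, -0.2, -0.1]
grip_width: 0.028
grasp_force: 0.0
```

{"api": "arm_command", "payload": {
  "slide": [
    [0,0,0],
    [0,0,0],
    [0,0,0],
    [0,0,0],
    [0,0,0]
  ],
  "spin": [-9,-9,-9,-9,-9]
}}

```text
clock: 15.22
eef_pos: [0.4106, -0.2632, 0.1833]
tool_rot: [0.609, 0.793, 0.0, -0.0]
ft_force: [-0.6, 0.1, 0.4]
grip_width: 0.0282
grasp_force: 0.0
```

```bash
python3 - <<'E'
from h import *
togo((.4098,-.262,.12),17.6)
for n in("wrist","top","scene"):
    p=camera(n)
    if n=="wrist":save(p,"h1")
    for k in("handle_grip","lid_tab"):
        for d in landmark_of(p,k)[:2]:print(n,k,np.round(d["centre"],1),round(d["confidence"],2),np.round(pix2w(p,d["centre"],.092),4))
E
```

```text
t 15.22 pos [ 0.4106 -0.2632  0.1833] yaw_y 15.0 F [-0.6  0.1  0.4] w 0.0282 gf 0.0 j [-0.57  0.24 -0.12  1.21  0.    0.74]
slide cm [ 0.14 -0.05  6.33] spin -2.6
wrist handle_grip [323.5 203.7] 0.94 [ 0.4092 -0.261   0.092 ]
wrist lid_tab [453.4 104.1] 0.69 [ 0.4835 -0.1599  0.092 ]
top lid_tab [270.4 214. ] 0.94 [ 0.49   -0.1585  0.092 ]
scene handle_grip [287.8 250.6] 0.74 [ 0.412  -0.2628  0.092 ]
scene handle_grip [263.9 197.7] 0.33 [ 0.5089 -0.1342  0.092 ]
scene lid_tab [262.9 213.5] 0.94 [ 0.4688 -0.1601  0.092 ]
```

View pics/h1.png

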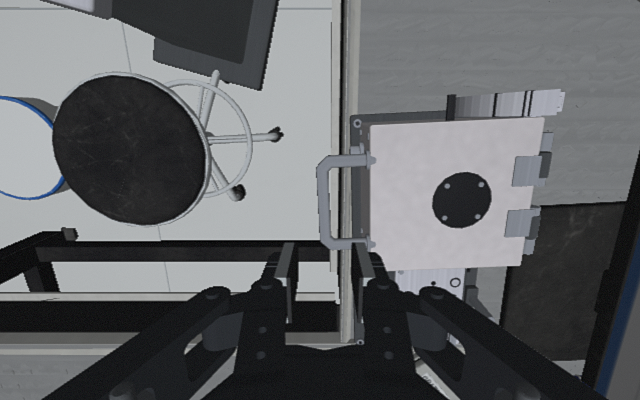

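The wrist view shows the bar at column 325, midway between the fingers at about column 322. I'll descend onto it.

{"api": "arm_command", "payload": {
  "slide": [
    [0.1,0,2.5],
    [0.1,0,5],
    [0.1,0,7.5],
    [0.1,0,10],
    [0.1,0,10.8]
  ],
  "spin": [-2.6,-2.6,-2.6,-2.6,-2.6]
}}

```text
clock: 16.3
eef_pos: [0.4093, -0.2615, 0.0739]
tool_rot: [0.591, 0.807, -0.0, -0.002]
ft_force: [-0.0, -0.1, 0.3]
grip_width: 0.0277
grasp_force: 0.0
```

{"api": "arm_command", "payload": {
  "slide": [
    [0,0,0],
    [0,0,0],
    [0,0,0],
    [0,0,0],
    [0,0,0]
  ],
  "spin": [0,0,0,0,0],
  "jaw": 0
}}

```text
clock: 16.92
eef_pos: [0.4096, -0.2624, 0.0754]
tool_rot: [0.591, 0.807, -0.001, -0.0]
ft_force: [-5.4, -2.0, -1.0]
grip_width: 0.0079
grasp_force: 58.6
```

```bash
python3 - <<'E'
from h import *
togo((.4098,-.262,.0733),17.6)
E
```

```text
t 16.93 pos [ 0.4096 -0.2624  0.0754] yaw_y 17.6 F [-5.4 -2.  -1. ] w 0.0079 gf 58.6 j [-0.57  0.34 -0.29  0.94 -0.    0.69]
slide cm [0.03 0.03 0.21] spin -0.0
```

{"api": "arm_command", "payload": {
  "slide": [
    [0.02,0,-0.9],
    [0.1,0,-1.8],
    [0.21,0,-2.7],
    [0.38,0,-3.6],
    [0.59,0,-4.5]
  ],
  "spin": [0,0,0,0,0]
}}

```text
clock: 17.55
eef_pos: [0.4156, -0.2602, 0.1235]
tool_rot: [0.59, 0.807, 0.001, 0.008]
ft_force: [14.2, -10.0, -7.7]
grip_width: 0.0079
grasp_force: 58.3
```

I put the arc's small horizontal part on tool x instead of tool y. I'll correct that now.

{"api": "arm_command", "payload": {
  "slide": [
    [-0.3,0.3,0],
    [-0.6,0.6,0],
    [-0.6,0.6,0],
    [-0.6,0.6,0],
    [-0.6,0.6,0]
  ],
  "spin": [0,0,0,0,0]
}}

```text
clock: 18.18
eef_pos: [0.4148, -0.2605, 0.1204]
tool_rot: [0.591, 0.807, -0.001, -0.001]
ft_force: [-5.0, -3.4, -2.8]
grip_width: 0.0075
grasp_force: 59.1
```

```bash
cat >> h.py <<'E'
def lid():
    o=get_obs();h=np.array([.4096,-.2624])+.174*np.array([.9532,.3023]);e=o["eef_pos"]
    r=-(np.array([.9532,.3023])@(e[:2]-h));z=e[2]-.0745
    print("angle by pos",np.degrees(np.arctan2(z,r)),"radius",np.hypot(r,z),"lateral",np.array([-.3023,.9532])@(e[:2]-h))
E
python3 - <<'E'
from h import *
togo((.4098,-.262,.0733),17.6)
lid()
E
```

```text
t 18.18 pos [ 0.4148 -0.2605  0.1204] yaw_y 17.6 F [-5.  -3.4 -2.8] w 0.0075 gf 59.1 j [-0.56  0.3  -0.22  1.06 -0.    0.7 ]
slide cm [ 0.01 -0.51  4.72] spin -0.0
angle by pos 15.255933192312057 radius 0.17460425795725165 lateral 0.00023362089576824813
```

{"api": "arm_command", "payload": {
  "slide": [
    [0,0.25,-0.85],
    [0,0.55,-1.7],
    [0,0.9,-2.55],
    [0,1.3,-3.4],
    [0,1.6,-3.95]
  ],
  "spin": [0,0,0,0,0]
}}

```text
clock: 18.8
eef_pos: [0.4291, -0.256, 0.1597]
tool_rot: [0.591, 0.807, -0.002, -0.002]
ft_force: [-6.0, -5.5, -4.6]
grip_width: 0.0077
grasp_force: 58.3
```

{"api": "arm_command", "payload": {
  "slide": [
    [0,0,0],
    [0,0,0],
    [0,0,0],
    [0,0,0],
    [0,0,0]
  ],
  "spin": [0,0,0,0,0]
}}

```text
clock: 19.42
eef_pos: [0.429, -0.2561, 0.1594]
tool_rot: [0.591, 0.807, -0.002, -0.002]
ft_force: [-6.3, -5.9, -4.2]
grip_width: 0.0075
grasp_force: 58.5
```

```bash
python3 - <<'E'
from h import *
togo((.4098,-.262,.0733),17.6)
lid()
A=[]
for n in ("scene","top"):
    p=camera(n)
    if n=="scene":save(p,"v1",(200,130,440,310),3.3)
    # lid tilt from range: lid plane points projected
    r=p["range_z"];pts=[]
    q=(.5325,-.3005,.307);c,s=np.cos(q[2]),np.sin(q[2])
    for v in range(130,290,2):
        for u in range(220,360,2):
            if r[v,u]>0:
                w=pix2w(p,(u,v));d=w[:2]-q[:2];X,Y=c*d[0]+s*d[1],-s*d[0]+c*d[1]
                if -.03<X<.05 and .02<Y<.13 and w[2]>.09: pts.append((X,w[2]))
    pts=np.array(pts);k=np.polyfit(pts[:,0],pts[:,1],1);e=pts[:,1]-np.polyval(k,pts[:,0]);g=abs(e)<.008;k=np.polyfit(*pts[g].T,1)
    print(n,len(pts),g.sum(),"lid tilt",np.degrees(np.arctan(-k[0])))
p=camera("wrist")
for kk in("dot_mark","pointer_tip"):print(kk,landmark_of(p,kk)[:1])
E
```

```text
t 19.43 pos [ 0.429  -0.2561  0.1594] yaw_y 17.6 F [-6.3 -5.9 -4.2] w 0.0075 gf 58.5 j [-0.54  0.29 -0.13  1.16 -0.    0.73]
slide cm [ 0.01 -1.96  8.62] spin -0.0
angle by pos 28.91245305888928 radius 0.17551512450207704 lateral 0.0001438397576420114
scene 111 111 lid tilt 27.806399275092247
top 250 26 lid tilt 33.04260948363881
dot_mark [{'centre': [411.7, 330.7], 'confidence': 0.4}]
pointer_tip [{'centre': [418.6, 331.9], 'confidence': 0.57}]
```

View pics/v1.png

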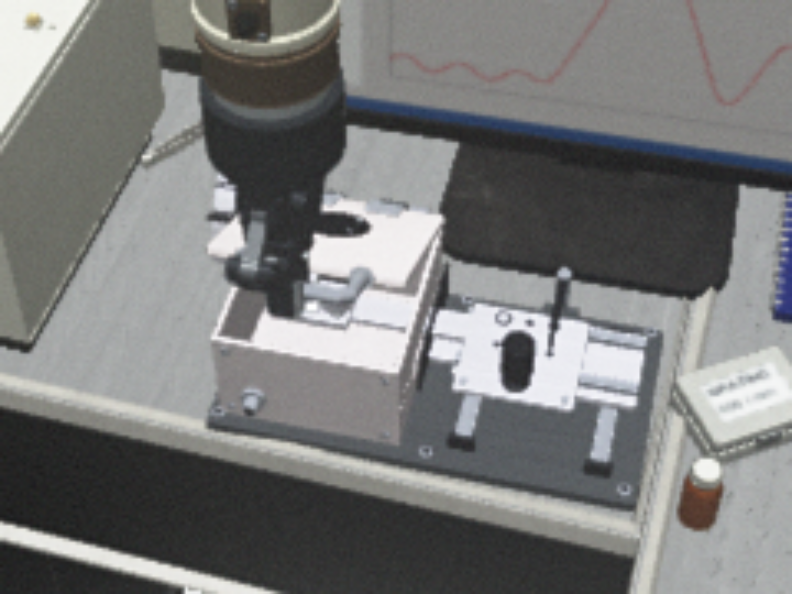

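The lid is at about 28.5° by pose and range image, the plate is undisturbed and the tip is on the dot. I'll add one degree more and let it settle.

{"api": "arm_command", "payload": {
  "slide": [
    [0,0.1,-0.2],
    [0,0.15,-0.3],
    [0,0.15,-0.3],
    [0,0.15,-0.3],
    [0,0.15,-0.3]
  ],
  "spin": [0,0,0,0,0]
}}

```text
clock: 20.3
eef_pos: [0.4306, -0.2555, 0.1627]
tool_rot: [0.591, 0.807, -0.002, -0.002]
ft_force: [-7.5, -5.2, -3.6]
grip_width: 0.0077
grasp_force: 58.4
```

{"api": "arm_command", "payload": {
  "slide": [
    [0,0,0],
    [0,0,0],
    [0,0,0],
    [0,0,0],
    [0,0,0]
  ],
  "spin": [0,0,0,0,0]
}}

```text
clock: 20.92
eef_pos: [0.4305, -0.2555, 0.1627]
tool_rot: [0.591, 0.807, -0.002, -0.002]
ft_force: [-6.5, -5.1, -3.5]
grip_width: 0.0073
grasp_force: 58.4
```

```bash
python3 - <<'E'
from h import *
lid();o=get_obs();print(o["ft_force"],o["grasp_force"],o["clock"])
print(job_done())
E
```

```text
angle by pos 30.123009547463248 radius 0.1757146267884081 lateral 0.00021120433804536903
[-6.52363381 -5.09117178 -3.52072618] 58.42292368412018 20.925
the job is handed in; nothing more can be done
None
```

I handed the job in at 20.9 s: both readings were taken with the lid shut, the dot is under the tip, and the gripper is holding the lid steady at about 30° (from the arm's position). The call gave no verdict.

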